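Finish the second course of a shielding wall

ROBOT

A 6-joint arm with a two-finger parallel gripper is mounted at the origin on a cart in front of the work surface, level with it; the furniture and walls round the work are solid. World frame = base frame: x ahead of the robot, y to its left, z up, the work surface at z = 0. Lengths are in m, angles in rad, forces in N, time in s.
With the tool pointing down it reaches from about 0.35 to 0.95 m from the base axis. Payload 17.4 kg.
Tool frame: the origin (TCP) lies at the very end of the fingers, on their centre line; the grasp point (between the pads) lies 19 mm behind it (hold_point_z is the distance from the TCP to the grasp point, in m); z points along the fingers, y is the line along which they close (so a half turn about z gives the same grasp; the last joint's range is limited). The gripper opens to 93 mm and grips with 3 to 60 N. Pads are 15 mm wide; open, the fingers measure 128 mm over their backs; the gripper's body (75 mm by 188 mm) begins 65 mm behind the grasp point.
Start: joints at [-1.139, 0.116, 1.442, -0, 1.584, -0.038], TCP at [0.306, -0.602, 0.219] pointing down, gripper open.
Joint ranges: [-2.83, 2.83], [-0.83, 2.19], [0.07, 2.5], [-1.14, 4.28], [0.01, 3], [-2.97, 2.97]. Speed limits (rad/s): [1.89, 1.89, 2.22, 3.14, 3.14, 3.14].

INTERFACE

Orientations are given as a rotation vector (axis times angle).
In Python, from rig import * gives the robot as it stands.
- The arm moves only by the tool apply_moves, never from a script. Its argument "motion" is text: rows parted by semicolons, each of 7 numbers parted by spaces: the opening, from 0 (shut) to 1 (fully open), then the shift along the world's x, y, z normalised to -1 to 1, where 1 is 300 mm, then the turn, a rotation vector about the world's x, y, z normalised to -1 to 1, where 1 is 90 degrees. A call has 1 to 8 rows; each row is the pose to reach, as a shift and turn from the pose commanded when the call began; what a row does not reach only later rows make up. A row lasts 1/12 s, in which the tool goes at most 41.7 mm and 7.16 degrees, less where a joint would pass 70% of its speed; a pose out of reach is approached as far as the arm can. A call with a number of a shift or a turn outside -1 to 1 is refused whole. A call with a gripper value outside its range is refused whole. The fingers move at their own pace and stop on an object; "squeeze" is the grip in N (left out, the last holds). Time passes only in rows, so rows that repeat a pose let the fingers close. It gives the time, the measured TCP pose, the force, the opening and the grip force at its end, in the units of the state.
- get_state(): the state, without advancing time (a new reading comes with each control period).
- camera(name): name is "side" or "top" or "wrist"; returns a dict with "frame" (400x640x3 uint8, red, green, blue), "z_map" (400x640 float32, m along the optical axis (not along the pixel's ray), 0 where there is no reading), "camera_matrix" (3x3 intrinsics, pixels), "cam_to_world" (4x4, takes a point from camera to world coordinates). Camera axes: x right, y down, z forward; pixel columns grow to the right and rows downward; lengths in m; the calibration is good to about 2 mm. A picture is of the moment at which its call begins.
- finish_job(): hands the job in; it is judged then, once.
The state is a dict: "time_s": time; "joint_positions": joint angles; "joint_vel": joint speeds; "joint_efforts": joint torques, N m; "ee_pos": TCP position; "tool_rot": TCP orientation; "force": force on the tool from outside, world axes, zero at the start; "torque": the same for the moment, N m; "grip_width": opening from 0.0 (shut) to 1.0 (fully open); "gripper_force": force on a finger pad.
Only numpy, scipy, OpenCV 4.12 (cv2) and the standard library are available. Lean on these libraries where they do the work, as an engineer would, in place of code of your own. Each camera call takes 0.05 s, during which the arm holds its last target. There are 200 camera calls.

TASK

Finish the second course of the small shielding wall: lay the two white blocks that stand on end flat on the bottom course, lengthwise after the half block, so that each one bridges a joint below and the wall faces are flush. As each block is laid, push it lengthwise, firmly but without ramming, against the pieces before it until the half block is hard up against the blue end plate and no gaps remain in the course. Then let go, and leave the tin, the mug and the amber bottle where they stand.

Things in the scene. Friction and masses are not known exactly. Their poses are not given: they have to be found in the camera images.
- base: fixed blue base plate, 345x90x6 mm, 18 mm high side lips, with the bottom course of white blocks fastened on it: 300 mm long (x -150 to +150), 50 wide, top at 46 mm, joints at x = +30 and -90 mm. Origin under the middle of the wall on the worktop; x along the wall toward the end plate (robot's left), y across, z up
- slot_1 (a point): middle of the place of the first full block when the second course is closed up: x = +30, z = 66 mm of the base, right over a joint below; fixed to the base
- slot_2 (a point): middle of the place of the second full block when the course is closed up: x = -90, z = 66 mm of the base, over the other joint; it then ends level with the bottom course
- end_plate: upright blue steel stop at the end of the wall, fixed to the base, 8 mm thick, 50 mm wide, 88 mm high above the worktop; its face toward the wall lies at x = +150 mm of the base, and its origin is the origin of the base
- half_block: white half block, 60 (its x axis) x 50 x 40 mm, about 0.1 kg, origin at its middle. It already lies loose on the bottom course at the end plate end, but stands 8 to 16 mm short of the end plate and slightly askew; it slides when pushed
- block_a: white plastic shielding block, one of two alike, 120 mm long (x axis) x 50 wide (y axis, across the wall when laid) x 40 high when laid (z axis), 0.16 to 0.32 kg; origin at its middle; either end and either 120x50 face may be used. It starts standing on a 50x40 end on the worktop, x axis up
- block_b: white plastic shielding block, one of two alike, 120 mm long (x axis) x 50 wide (y axis, across the wall when laid) x 40 high when laid (z axis), 0.16 to 0.32 kg; origin at its middle; either end and either 120x50 face may be used. It starts standing on a 50x40 end on the worktop, x axis up
- tin: round white tin with a blue lid, 62 mm across, 30 mm high, origin under its middle; bystander standing between the two standing blocks
- mug: white mug with a handle, upright, 83 x 115 x 86 mm, origin under its middle; bystander on the robot's right
- bottle: amber bottle with black cap, 58 mm across, 130 mm high, origin under its middle; bystander on the robot's left beyond the end plate
Mind the look-alikes: they are no part of the job. Leave any red or turquoise look-alike of the block_a alone. What is shaped like the block_b but red is not meant.

How it is judged:
On the way, in this order (a step that is already met when the one before it is completed fails the run):
1. one full block is in the second course next to the half block, and pushing on it presses the half block against the end plate with more than 4 N (((x of block_a in the frame of base between 0.0255 and 0.033 m and angle between the x axis of block_a and the x axis of base, either way round below 0.1 rad and z of block_a in the frame of base between 0.06 and 0.076 m and contact force between half_block and end_plate above 4 N) or (x of block_b in the frame of base between 0.0255 and 0.033 m and angle between the x axis of block_b and the x axis of base, either way round below 0.1 rad and z of block_b in the frame of base between 0.06 and 0.076 m and contact force between half_block and end_plate above 4 N))), for 0.1 s.
2. the other full block follows it, and pushing on it presses the whole course against the end plate: more than 4 N between the two full blocks (((x of block_a in the frame of base between -0.0945 and -0.087 m and angle between the x axis of block_a and the x axis of base, either way round below 0.1 rad and z of block_a in the frame of base between 0.06 and 0.076 m and contact force between block_a and block_b above 4 N) or (x of block_b in the frame of base between -0.0945 and -0.087 m and angle between the x axis of block_b and the x axis of base, either way round below 0.1 rad and z of block_b in the frame of base between 0.06 and 0.076 m and contact force between block_a and block_b above 4 N))), for 0.1 s.
At the end, for the whole second after the job is handed in: All at rest: the half block within 3 mm lengthwise and 8 mm crosswise of its place at the end plate; the two full blocks, in either order, flat on the bottom course within 4.5 mm lengthwise and 5 mm crosswise of their closed-up places and about 4 degrees of the wall line (x of half_block in the frame of base above 0.117 m and angle between the z axis of half_block and the z axis of base, either way round below 0.06 rad and z of half_block in the frame of base above 0.063 m and y of half_block in the frame of base between -0.008 and 0.008 m and linear speed of each of block_a, block_b, half_block below 0.02 m/s and ((x of block_a in the frame of base between 0.0255 and 0.033 m and y of block_a in the frame of base between -0.005 and 0.005 m and z of block_a in the frame of base between 0.063 and 0.069 m and angle between the z axis of each of block_a, block_b and the z axis of base, either way round below 0.06 rad and angle between the x axis of each of block_a, block_b and the x axis of base, either way round below 0.07 rad and x of block_b in the frame of base between -0.0945 and -0.087 m and y of block_b in the frame of base between -0.005 and 0.005 m and z of block_b in the frame of base between 0.063 and 0.069 m) or (x of block_b in the frame of base between 0.0255 and 0.033 m and y of block_b in the frame of base between -0.005 and 0.005 m and z of block_b in the frame of base between 0.063 and 0.069 m and angle between the z axis of each of block_b, block_a and the z axis of base, either way round below 0.06 rad and angle between the x axis of each of block_b, block_a and the x axis of base, either way round below 0.07 rad and x of block_a in the frame of base between -0.0945 and -0.087 m and y of block_a in the frame of base between -0.005 and 0.005 m and z of block_a in the frame of base between 0.063 and 0.069 m))); the robot touches nothing.
It fails at once if the tin is moved more than 30 mm (distance of tin from where it was at the start of the episode above 0.03 m).
It fails at once if the mug is moved more than 30 mm (distance of mug from where it was at the start of the episode above 0.03 m).
It fails at once if the amber bottle is moved more than 30 mm (distance of bottle from where it was at the start of the episode above 0.03 m).
It fails at once if the half block is rammed against the end plate with more than 60 N (contact force between half_block and end_plate above 60 N).
It also fails if it takes over 64 s, if anything falls off the work surface, if the arm or the gripper's body presses on something with over 40 N, if the wrist force passes 120 N, or if a joint passes its speed limit or range.

## Working session

There is one attempt and no reset: what is moved stays moved. The work goes in short steps, Python scripts to look and compute and a tool call to move; the robot and the scene stay as the last step left them, time stands still between calls to the robot, and variables do not carry over. Pictures are saved under pics/ and viewed, at most 10 in all, crops included, and the job is handed in when it is done.

Besides the shell and the picture viewer there is one more tool, called after ">>>" by a JSON object that holds its "method" and its "body". apply_moves: Moves the arm, as the interface text tells. Scaled input: -1 to 1 covers 300 mm each way for a shift and 90 degrees each way for a turn. Its arguments: {"type":"object","properties":{"motion":{"type":"string"},"squeeze":{"type":"number"}},"required":["motion"]}

```bash
mkdir -p pics; ls; python3 - <<'E'
from rig import *
import cv2,numpy as np,pickle
s=get_state();print({k:np.round(v,3) for k,v in s.items()})
ims=[]
for n in("top","side"):
    c=camera(n);pickle.dump(c,open(n+"0.pkl","wb"));ims.append(c["frame"][:,:,::-1])
    print(n,np.round(c["camera_matrix"],1).tolist(),np.round(c["cam_to_world"],3).tolist())
for n,i in zip(("top0","side0"),ims):cv2.imwrite(f"pics/{n}.png",i)
E
```

```text
pics
{'time_s': np.float64(0.0), 'joint_positions': array([-1.139,  0.116,  1.442,  0.   ,  1.584, -0.038]), 'joint_vel': array([ 0.001,  0.001, -0.002,  0.001,  0.   , -0.001]), 'joint_efforts': array([-3.0000e-03, -7.2128e+01, -6.2261e+01,  7.8000e-02,  2.4000e-02,
       -0.0000e+00]), 'ee_pos': array([ 0.305, -0.602,  0.218]), 'tool_rot': array([-3.054, -0.731,  0.   ]), 'force': array([0.43 , 0.02 , 0.133]), 'torque': array([-0.001, -0.   ,  0.012]), 'gripper_force': np.float64(0.0), 'grip_width': np.float64(1.0)}
top [[463.4, 0.0, 316.1], [0.0, 463.4, 199.1], [0.0, 0.0, 1.0]] [[-0.012, -0.974, 0.226, 0.221], [-1.0, 0.013, 0.0, -0.093], [-0.003, -0.226, -0.974, 1.708], [0.0, 0.0, 0.0, 1.0]]
side [[414.3, 0.0, 320.6], [0.0, 414.3, 194.4], [0.0, 0.0, 1.0]] [[-0.862, -0.345, 0.372, 0.04], [-0.507, 0.573, -0.644, 0.831], [0.01, -0.743, -0.669, 1.044], [0.0, 0.0, 0.0, 1.0]]
```

View pics/top0.png

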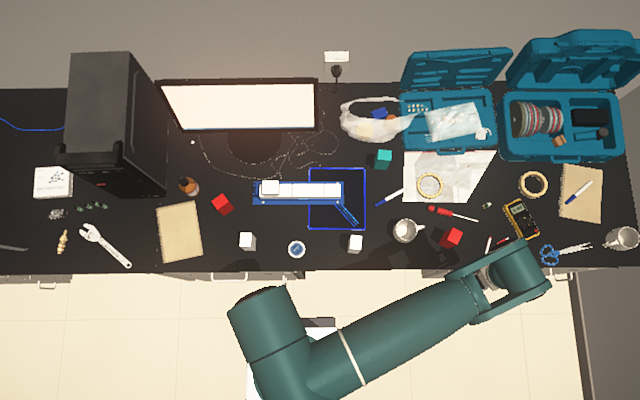

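View pics/side0.png

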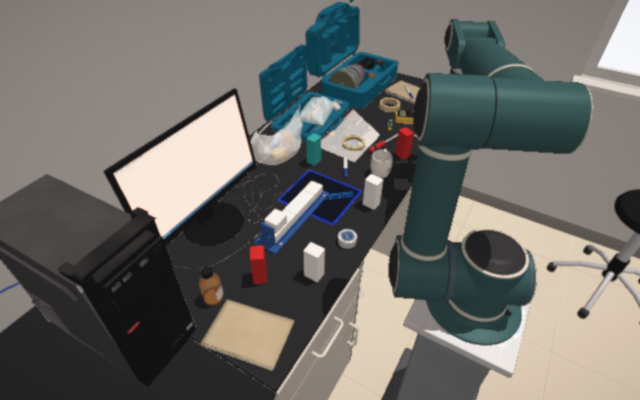

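The top view shows white standing blocks at (247,240) and (355,243), the tin at (296,249), the wall at (255-345,190) with the half block at (270,187), the mug at (404,230) and the bottle at (189,186). The red blocks at (222,203) and (452,238) and the turquoise one at (383,158) are look-alikes. Only the two white ones fit the description.

```bash
cat > h.py <<'E'
import numpy as np,cv2,pickle
def cloud(c):
    K=c["camera_matrix"];T=c["cam_to_world"];z=c["z_map"]
    v,u=np.mgrid[:z.shape[0],:z.shape[1]]
    p=np.stack([(u-K[0,2])/K[0,0]*z,(v-K[1,2])/K[1,1]*z,z],-1)
    w=p@T[:3,:3].T+T[:3,3]; w[z<=0]=np.nan
    return w
def rect(w,m):
    P=w[m][:,:2].astype(np.float32); r=cv2.minAreaRect(P*1000); b=cv2.boxPoints(r)
    e=b[1]-b[0];f=b[2]-b[1]
    if np.hypot(*f)>np.hypot(*e): e,f=f,e
    return np.round(r[0],1),round(float(np.hypot(*e)),1),round(float(np.hypot(*f)),1),"long axis deg",round(float(np.degrees(np.arctan2(e[1],e[0]))%180),1),len(P),"z",np.round(np.median(w[m][:,2]),4)
def comp(w,m,minn=15):
    n,l,s,c=cv2.connectedComponentsWithStats(m.astype(np.uint8))
    for i in range(1,n):
        if s[i,4]>=minn: print(np.round(c[i]),*rect(w,l==i))
E
python3 - <<'E'
from h import *
c=pickle.load(open("top0.pkl","rb"));w=cloud(c);f=c["frame"].astype(int)
roi=np.zeros(f.shape[:2],bool);roi[140:265,170:430]=1
white=(f.min(2)>150)&roi&((f.max(2)-f.min(2))<50)
print("blocks");comp(w,white&(abs(w[...,2]-.12)<.015))
print("half");comp(w,roi&(abs(w[...,2]-.086)<.012))
print("course");comp(w,white&(abs(w[...,2]-.046)<.012))
print("tin etc");comp(w,roi&(abs(w[...,2]-.03)<.008))
print("bottle");comp(w,roi&(w[...,2]>.1))
cv2.imwrite("pics/crop0.png",cv2.resize(c["frame"][150:265,170:430,::-1],None,fx=3,fy=3,interpolation=2))
E
```

```text
blocks
[246. 240.] [448.5 153.6] 49.1 39.4 long axis deg 179.2 164 z 0.1188
[356. 242.] [ 435.6 -226.7] 49.5 38.8 long axis deg 172.6 165 z 0.1197
half
[383. 163.] [ 731.  -336.9] 48.5 8.9 long axis deg 76.1 31 z 0.085
[189. 186.] [655.8 374.5] 55.9 52.1 long axis deg 132.5 115 z 0.0882
[257. 188.] [641.3 121.2] 47.9 8.2 long axis deg 0.5 38 z 0.0859
[270. 188.] [643.5  73.2] 61.5 50.6 long axis deg 88.4 228 z 0.0848
[226. 207.] [570.8 234.4] 47.6 3.8 long axis deg 127.4 25 z 0.0849
[408. 230.] [ 478.6 -417.3] 94.2 77.9 long axis deg 67.6 110 z 0.0826
course
[377. 141.] [ 832.6 -326.4] 83.7 9.7 long axis deg 89.0 43 z 0.0426
[307. 190.] [642.1 -31.6] 299.4 52.9 long axis deg 90.1 844 z 0.0456
tin etc
[412. 148.] [ 810.1 -460. ] 67.5 30.1 long axis deg 83.2 48 z 0.0339
[381. 167.] [ 729.9 -338.4] 45.4 2.2 long axis deg 86.2 20 z 0.0313
[423. 185.] [ 660.2 -494. ] 98.0 44.7 long axis deg 176.2 84 z 0.0252
[194. 194.] [639.3 364.4] 48.7 14.7 long axis deg 122.1 23 z 0.027
[284. 198.] [616.8  29. ] 78.2 5.6 long axis deg 89.6 35 z 0.0275
[228. 210.] [571.4 234. ] 44.4 4.1 long axis deg 127.8 15 z 0.0323
[409. 228.] [ 497.6 -428.9] 71.4 31.3 long axis deg 38.1 56 z 0.0295
[297. 249.] [424.9 -18.9] 60.6 60.4 long axis deg 155.9 223 z 0.0298
bottle
[384. 156.] [ 749.9 -340.2] 49.7 42.5 long axis deg 83.4 170 z 0.1189
[185. 182.] [657.3 375.3] 34.0 33.7 long axis deg 93.0 97 z 0.1263
[220. 202.] [586.3 246.8] 50.8 43.1 long axis deg 131.4 177 z 0.1183
[246. 240.] [448.5 152.9] 49.1 40.8 long axis deg 179.2 182 z 0.1184
[356. 243.] [ 435.1 -226.9] 50.5 39.4 long axis deg 172.4 175 z 0.1195
```

View pics/crop0.png

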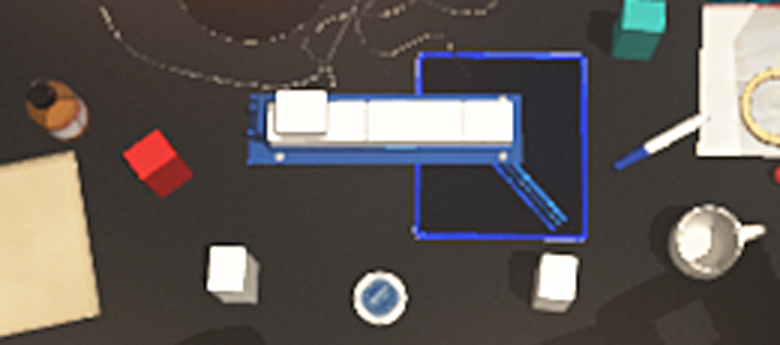

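The crop confirms it: the plain white standing blocks are at crop (228,275) and (555,280), with the tin between them at (380,297). The red block at (157,160) and the turquoise one at (640,30) are not meant. I'll start with the left block and first look at the wall with the wrist camera.

```bash
cat >> h.py <<'E'
from scipy.spatial.transform import Rotation as Ro
def target(tilt,yaw=0.):
    """tool z tilted by tilt deg toward +y (neg: toward -y), fingers along world x, then yawed"""
    s,c=np.sin(np.radians(tilt)),np.cos(np.radians(tilt))
    z=np.array([0,s,-c]);y=np.array([1.,0,0]);x=np.cross(y,z)
    return Ro.from_euler('z',yaw,degrees=True)*Ro.from_matrix(np.stack([x,y,z],1))
def need(s,grasp,R):
    """shift/turn (scaled) from the present pose to put the grasp point at grasp"""
    R0=Ro.from_rotvec(s["tool_rot"])
    tcp=np.array(grasp)+R.as_matrix()[:,2]*.019
    d=tcp-s["ee_pos"];r=(R*R0.inv()).as_rotvec()
    print("shift",np.round(d/.3,3),"rows",round(np.linalg.norm(d)/.0417,1),"turn",np.round(r/(np.pi/2),4),"rows",round(np.degrees(np.linalg.norm(r))/7.16,1),"tcp",np.round(tcp,4))
E
python3 - <<'E'
from h import *; from rig import *
c=pickle.load(open("top0.pkl","rb"));w=cloud(c)
for lo,hi in((.55,.65),(.65,.75),(.75,.85)):
  m=(w[...,0]>lo)&(w[...,0]<hi)&(w[...,1]>-.35)&(w[...,1]<.2)
  print(lo,w[m][:,2].max(), [ (np.round(p,3)).tolist() for p in w[m&(w[...,2]>.13)][:3]])
m=(w[...,0]>.5)&(w[...,0]<.6)&(w[...,1]>-.35)&(w[...,1]<-.1);print("chute",w[m][:,2].max())
s=get_state();need(s,(.60,-.03,.40),target(0));need(s,(.4485,.21,.20),target(-30,-.8))
E
```

```text
0.55 0.0968314628121214 []
0.65 0.12594443452292037 []
0.75 0.12924032290124288 []
chute 0.020232700003572468
shift [0.982 1.906 0.543] rows 15.9 turn [-4.000e-04 -6.000e-04  7.009e-01] rows 8.8 tcp [ 0.6   -0.03   0.381]
shift [ 0.476  2.674 -0.115] rows 19.6 turn [-0.2974  0.1846  0.6757] rows 9.6 tcp [0.4484 0.2005 0.1835]
```

>>> {"method": "apply_moves", "body": {"motion": "1 0.06 0.12 0.06 0 0 0.04; 1 0.12 0.24 0.12 0 0 0.09; 1 0.18 0.36 0.18 0 0 0.13; 1 0.24 0.48 0.24 0 0 0.18; 1 0.3 0.6 0.3 0 0 0.22; 1 0.37 0.72 0.36 0 0 0.26; 1 0.43 0.84 0.42 0 0 0.31; 1 0.49 0.95 0.48 0 0 0.35"}}

```text
time_s: 0.77
ee_pos: [0.445, -0.3296, 0.3555]
tool_rot: [-2.739, -1.538, 0.0]
force: [1.5, -1.1, 0.2]
grip_width: 0.997
gripper_force: 0.0
```

>>> {"method": "apply_moves", "body": {"motion": "1 0.06 0.12 0.02 0 0 0.04; 1 0.12 0.24 0.04 0 0 0.09; 1 0.18 0.36 0.06 0 0 0.13; 1 0.24 0.48 0.06 0 0 0.18; 1 0.3 0.6 0.06 0 0 0.22; 1 0.37 0.72 0.06 0 0 0.26; 1 0.43 0.84 0.06 0 0 0.31; 1 0.49 0.95 0.06 0 0 0.35"}}

```text
time_s: 1.43
ee_pos: [0.5922, -0.0441, 0.3727]
tool_rot: [-2.218, -2.225, 0.0]
force: [1.1, -0.5, 0.9]
grip_width: 1.0
gripper_force: 0.0
```

>>> {"method": "apply_moves", "body": {"motion": "1 0 0 0 0 0 0; 1 0 0 0 0 0 0"}}

```text
time_s: 1.6
ee_pos: [0.5922, -0.0449, 0.3721]
tool_rot: [-2.219, -2.222, 0.002]
force: [0.2, -1.1, 0.5]
grip_width: 0.999
gripper_force: 0.0
```

```bash
python3 - <<'E'
from h import *; from rig import *
s=get_state();print(s["time_s"],s["ee_pos"]);need(s,(.4485,.21,.20),target(-30,-.8))
c=camera("wrist");pickle.dump(c,open("w0.pkl","wb"));w=cloud(c);f=c["frame"].astype(int)
white=(f.min(2)>130)&((f.max(2)-f.min(2))<60)
print("half/plate");comp(w,abs(w[...,2]-.086)<.006,100)
print("course");comp(w,white&(abs(w[...,2]-.046)<.006),100)
cv2.imwrite("pics/w0.png",c["frame"][:,:,::-1])
E
```

```text
1.6 [ 0.59223985 -0.04486215  0.37206158]
shift [-0.48   0.818 -0.628] rows 8.2 turn [-0.3334  0.0012 -0.0092] rows 4.2 tcp [0.4484 0.2005 0.1835]
half/plate
[208.   7.] [450.2 134.6] 49.4 8.6 long axis deg 8.6 123 z 0.0859
[370.  20.] [642.6 121.2] 49.2 8.0 long axis deg 179.8 372 z 0.088
[370.  63.] [644.3  73.4] 59.1 50.3 long axis deg 90.0 2172 z 0.0863
[544. 266.] [ 903.1 -193.4] 66.5 14.0 long axis deg 10.8 303 z 0.0857
[516. 291.] [ 867.5 -231.6] 45.8 6.7 long axis deg 79.9 147 z 0.0831
[257. 379.] [ 482.6 -401.7] 76.3 61.5 long axis deg 1.8 314 z 0.0845
course
[364.  34.] [641.2 113.8] 50.8 17.8 long axis deg 12.6 282 z 0.046
[361. 166.] [640.9 -67.4] 227.0 50.3 long axis deg 89.4 5437 z 0.0463
```

View pics/w0.png

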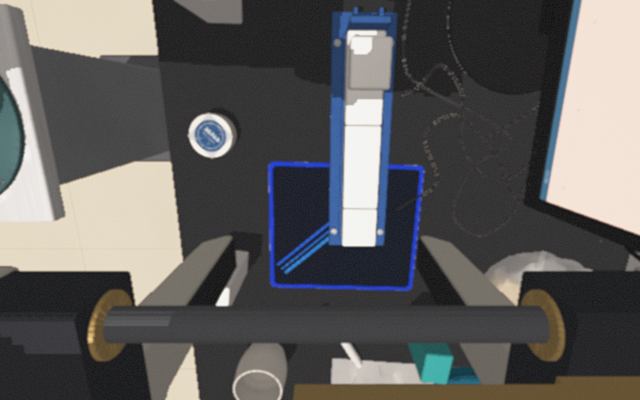

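```bash
python3 - <<'E'
from h import *; from rig import *
s=get_state();need(s,(.4485,.2195,.174),target(-30,-.8));need(s,(.4485,.1595,.070),target(-30,-.8))
E
```

```text
shift [-0.478  0.854 -0.716] rows 8.7 turn [-0.3333  0.0019 -0.008 ] rows 4.2 tcp [0.4484 0.21   0.1575]
shift [-0.478  0.654 -1.063] rows 9.6 turn [-0.3333  0.0019 -0.008 ] rows 4.2 tcp [0.4484 0.15   0.0535]
```

>>> {"method": "apply_moves", "body": {"motion": "1 -0.06 0.107 0 -0.06 0 -0.002; 1 -0.12 0.214 -0.01 -0.12 0 -0.004; 1 -0.18 0.32 -0.03 -0.18 0 -0.006; 1 -0.24 0.427 -0.06 -0.24 0 -0.008; 1 -0.3 0.534 -0.1 -0.29 0.001 -0.008; 1 -0.36 0.64 -0.15 -0.333 0.002 -0.008; 1 -0.42 0.75 -0.22 -0.333 0.002 -0.008; 1 -0.478 0.854 -0.3 -0.333 0.002 -0.008"}}

```text
time_s: 2.32
ee_pos: [0.4483, 0.2085, 0.284]
tool_rot: [1.943, 1.913, -0.519]
force: [1.0, 0.4, 0.2]
grip_width: 1.0
gripper_force: 0.0
```

>>> {"method": "apply_moves", "body": {"motion": "1 0 0 -0.13 0 0 0; 1 0 0 -0.26 0 0 0; 1 0 0 -0.38 0 0 0; 1 0 0 -0.416 0 0 0; 1 0 0 -0.416 0 0 0"}}

```text
time_s: 2.73
ee_pos: [0.4488, 0.2062, 0.1576]
tool_rot: [1.943, 1.913, -0.525]
force: [0.4, -0.6, 0.2]
grip_width: 0.998
gripper_force: 0.0
```

```bash
python3 - <<'E'
from h import *; from rig import *
s=get_state();print(s["force"],np.round(s["joint_positions"],2),s["ee_pos"]);need(s,(.4485,.1595,.070),target(-30,-.8))
c=camera("wrist");w=cloud(c);f=c["frame"].astype(int)
comp(w,(abs(w[...,2]-.12)<.006)&(f.max(2)-f.min(2)<60),100)
cv2.imwrite("pics/w1.png",c["frame"][:,:,::-1])
E
```

```text
[ 0.38750976 -0.59543259  0.17114886] [ 0.63 -0.05  1.78 -0.42  1.73  0.64] [0.44884088 0.20618261 0.15761732]
shift [-0.002 -0.187 -0.347] rows 2.8 turn [ 0.0013 -0.0015  0.0012] rows 0.0 tcp [0.4484 0.15   0.0535]
[329. 246.] [449.6 154.8] 50.0 41.4 long axis deg 178.4 2857 z 0.1202
```

View pics/w1.png

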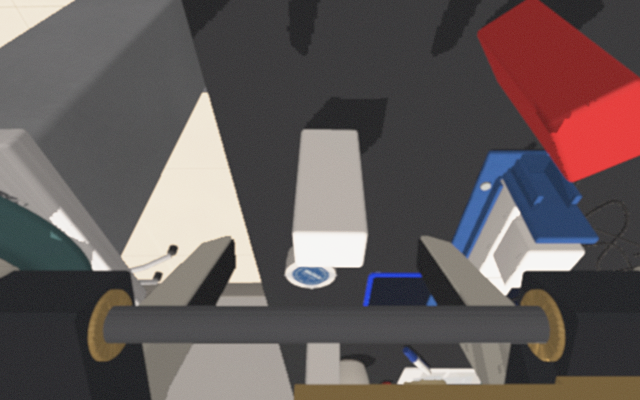

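The white block is centred between the fingers (top face at (329,246)) and the red one is well clear at (560,90). I'll approach along the tool axis and grip.

>>> {"method": "apply_moves", "body": {"motion": "1 0.002 -0.06 -0.11 0 0 0; 1 0.002 -0.11 -0.21 0 0 0; 1 0.002 -0.16 -0.3 0 0 0; 1 0.002 -0.182 -0.347 0 0 0; 1 0.002 -0.182 -0.347 0 0 0; 0.4 0.002 -0.182 -0.347 0 0 0; 0.4 0.002 -0.182 -0.347 0 0 0; 0.4 0.002 -0.182 -0.347 0 0 0", "squeeze": 40}}

```text
time_s: 3.45
ee_pos: [0.4512, 0.154, 0.0578]
tool_rot: [1.943, 1.914, -0.515]
force: [-0.2, -0.1, 0.6]
grip_width: 0.832
gripper_force: 0.0
```

>>> {"method": "apply_moves", "body": {"motion": "0.3 0 0 0 0 0 0; 0.3 0 0 0 0 0 0; 0.3 0 0 0 0 0 0; 0.3 0 0 0 0 0 0; 0.3 0 0 0 0 0 0"}}

```text
time_s: 3.87
ee_pos: [0.4501, 0.1533, 0.0558]
tool_rot: [1.942, 1.914, -0.519]
force: [0.2, 1.0, 2.4]
grip_width: 0.54
gripper_force: 39.9
```

>>> {"method": "apply_moves", "body": {"motion": "0.3 0 0 0.08 0 0 0; 0.3 0 0 0.2 0 0 0; 0.3 0 0 0.32 0 0 0; 0.3 0 0 0.44 0.06 0 0; 0.3 0 0 0.56 0.13 0 0; 0.3 0 0 0.65 0.2 0 0; 0.3 0 0 0.7 0.27 0 0; 0.3 0 0 0.7 0.33 0 0"}}

```text
time_s: 4.53
ee_pos: [0.4509, 0.1535, 0.2704]
tool_rot: [-2.234, -2.207, -0.003]
force: [0.2, 0.0, -3.0]
grip_width: 0.531
gripper_force: 39.9
```

```bash
python3 - <<'E'
from h import *; from rig import *
s=get_state();print(s["ee_pos"],s["gripper_force"],s["grip_width"]);need(s,(.6418,-.0373,.22),target(60,-.4))
E
```

```text
[0.45086772 0.1534962  0.27041146] 39.928343296051025 0.5314589925796862
shift [ 0.637 -0.581 -0.2  ] rows 6.4 turn [ 0.6651 -0.0059  0.0032] rows 8.4 tcp [ 0.6419 -0.0208  0.2105]
```

>>> {"method": "apply_moves", "body": {"motion": "0.3 0.08 -0.07 0 0.08 0 0; 0.3 0.16 -0.14 -0.02 0.16 0 0; 0.3 0.24 -0.22 -0.05 0.24 -0.001 0; 0.3 0.32 -0.29 -0.08 0.32 -0.002 0.001; 0.3 0.4 -0.36 -0.11 0.4 -0.003 0.002; 0.3 0.48 -0.43 -0.14 0.48 -0.004 0.002; 0.3 0.56 -0.51 -0.17 0.55 -0.005 0.003; 0.3 0.637 -0.581 -0.2 0.62 -0.006 0.003"}}

```text
time_s: 5.2
ee_pos: [0.6422, -0.0238, 0.2053]
tool_rot: [-1.657, -1.648, -0.847]
force: [2.2, 1.4, -2.0]
grip_width: 0.539
gripper_force: 39.9
```

>>> {"method": "apply_moves", "body": {"motion": "0.3 0 0 0 0.045 0 0; 0.3 0 0 0 0.045 0 0; 0.3 0 0 0 0.045 0 0"}}

```text
time_s: 5.45
ee_pos: [0.641, -0.0217, 0.2039]
tool_rot: [-1.613, -1.602, -0.885]
force: [-0.4, 0.8, -2.0]
grip_width: 0.532
gripper_force: 39.9
```

```bash
python3 - <<'E'
from h import *; from rig import *
s=get_state();print(s["ee_pos"],s["gripper_force"],s["grip_width"],s["force"]);need(s,(.6418,-.0373,.085),target(60,-.4))
c=camera("side");pickle.dump(c,open("s1.pkl","wb"))
t=camera("top");w=cloud(t);f=t["frame"].astype(int)
white=(f.min(2)>150)&((f.max(2)-f.min(2))<50);white[:150]=0;white[235:]=0;white[:,:240]=0;white[:,370:]=0
comp(w,white&(w[...,2]>.15)); comp(w,white&(abs(w[...,2]-.086)<.006))
a=cv2.resize(c["frame"][130:280,200:430,::-1],None,fx=2,fy=2);b=cv2.resize(t["frame"][110:260,220:450,::-1],None,fx=2,fy=2)
cv2.imwrite("pics/s1.png",np.vstack([a,b]))
E
```

```text
[ 0.64102549 -0.02172636  0.20394748] 39.924269914627075 0.532270497740504 [-0.43466798  0.82446247 -2.01175892]
shift [ 0.003  0.003 -0.428] rows 3.1 turn [ 0.0233 -0.0046 -0.0026] rows 0.3 tcp [ 0.6419 -0.0208  0.0755]
[360. 157.] [ 647.8 -220.2] 54.3 19.6 long axis deg 43.8 40 z 0.4219
[342. 161.] [ 658.4 -172. ] 32.2 8.1 long axis deg 165.1 23 z 0.3463
[296. 177.] [640.6 -24.2] 117.0 82.3 long axis deg 89.2 608 z 0.2265
[328. 172.] [ 639.1 -133.5] 76.9 30.8 long axis deg 178.9 151 z 0.3006
[285. 187.] [615.8  10.3] 38.2 3.9 long axis deg 86.5 17 z 0.1998
[315. 197.] [558.6 -88.4] 25.3 12.5 long axis deg 72.9 26 z 0.2909
[270. 187.] [645.1  74.2] 58.7 47.6 long axis deg 89.4 173 z 0.0858
```

View pics/s1.png

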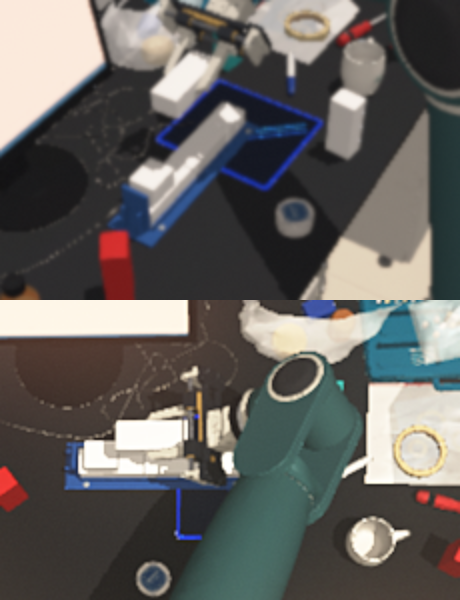

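The block is held lengthwise over the wall, with nothing else touched. I'll correct the last 2° of tilt and come down to just above the course.

>>> {"method": "apply_moves", "body": {"motion": "0.3 0.003 0 -0.1 0.023 -0.005 -0.003; 0.3 0.003 0 -0.2 0.023 -0.005 -0.003; 0.3 0.003 0 -0.3 0.023 -0.005 -0.003; 0.3 0.003 0 -0.38 0.023 -0.005 -0.003; 0.3 0.003 0 -0.428 0.023 -0.005 -0.003; 0.3 0.003 0 -0.428 0.023 -0.005 -0.003; 0.3 0.003 0 -0.428 0.023 -0.005 -0.003"}}

```text
time_s: 6.13
ee_pos: [0.6424, -0.0206, 0.0788]
tool_rot: [-1.588, -1.584, -0.922]
force: [0.2, 0.2, -1.9]
grip_width: 0.539
gripper_force: 39.9
```

```bash
cat >> h.py <<'E'
def look(camera,zlo,zhi,ylo,yhi):
    for n in("top","side"):
        c=camera(n);w=cloud(c);f=c["frame"].astype(int)
        m=(f.min(2)>120)&((f.max(2)-f.min(2))<60)&(abs(w[...,0]-.642)<.05)&(w[...,1]>ylo)&(w[...,1]<yhi)&(w[...,2]>zlo)&(w[...,2]<zhi)
        P=w[m];A=np.c_[P[:,:2]-P[:,:2].mean(0),np.ones(len(P))]
        for _ in range(5):
            q=np.linalg.lstsq(A,P[:,2],rcond=None)[0];k=abs(A@q-P[:,2])<.004;A,P=A[k],P[k]
        print(n,"top-face slopes deg x,y",np.round(np.degrees(q[:2]),2),"mean z",round(q[2],4),"n",len(P),"y",np.round(np.percentile(P[:,1],[1,99]),4),"x",np.round(np.percentile(P[:,0],[1,99]),4));comp(w,m)
E
python3 - <<'E'
from h import *; from rig import *
s=get_state();print(s["ee_pos"],s["force"],s["torque"]);need(s,(.6418,-.0373,.075),target(60,-.4))
look(camera,.09,.115,-.1,.05)
E
```

```text
[ 0.64236493 -0.02055632  0.0787936 ] [ 0.24916587  0.17153992 -1.89976324] [-0.76698823 -0.08330231 -0.01393558]
shift [-0.002 -0.001 -0.044] rows 0.3 turn [ 0.0003  0.0031 -0.0008] rows 0.0 tcp [ 0.6419 -0.0208  0.0655]
top top-face slopes deg x,y [-0.35 -1.21] mean z 0.0999 n 315 y [-0.0845  0.0335] x [0.6065 0.6788]
[298. 187.] [641.4 -25.8] 118.9 84.4 long axis deg 89.8 532 z 0.0999
side top-face slopes deg x,y [ 0.12 -1.32] mean z 0.0994 n 337 y [-0.0775  0.037 ] x [0.6027 0.6802]
[293. 196.] [645.3 -20.9] 121.1 84.9 long axis deg 85.3 506 z 0.0992
```

>>> {"method": "apply_moves", "body": {"motion": "0.3 -0.002 0 -0.015 0.014 0 0; 0.3 -0.002 0 -0.03 0.014 0 0; 0.3 -0.002 0 -0.038 0.014 0 0; 0.3 -0.002 0 -0.042 0.014 0 0; 0.3 -0.002 0 -0.042 0.014 0 0"}}

```text
time_s: 6.65
ee_pos: [0.6412, -0.0211, 0.0656]
tool_rot: [-1.571, -1.565, -0.936]
force: [-8.5, 1.6, 8.3]
grip_width: 0.534
gripper_force: 40.0
```

```bash
python3 - <<'E'
from h import *; from rig import *
s=get_state();print(s["ee_pos"],s["force"],s["torque"])
look(camera,.08,.1,-.1,.038)
E
```

```text
[ 0.64118944 -0.02110988  0.06559424] [-8.5269487   1.59861057  8.26857926] [0.52377127 0.62682431 0.7443488 ]
top top-face slopes deg x,y [-0.62 -0.97] mean z 0.087 n 315 y [-0.085   0.0309] x [0.6027 0.676 ]
[299. 188.] [641.1 -26.8] 116.2 82.3 long axis deg 89.4 472 z 0.0868
side top-face slopes deg x,y [ 0.28 -0.3 ] mean z 0.086 n 332 y [-0.0782  0.0362] x [0.6008 0.6791]
[294. 199.] [638.8 -22.6] 121.3 87.3 long axis deg 92.3 473 z 0.0859
```

>>> {"method": "apply_moves", "body": {"motion": "0.3 0 0.005 0.002 0 0 0; 0.3 0 0.013 0.002 0 0 0; 0.3 0 0.021 0.002 0 0 0; 0.3 0 0.029 0.002 0 0 0; 0.3 0 0.037 0.002 0 0 0; 0.3 0 0.045 0.002 0 0 0; 0.3 0 0.053 0.002 0 0 0; 0.3 0 0.06 0.002 0 0 0"}}

```text
time_s: 7.42
ee_pos: [0.6417, -0.0031, 0.0655]
tool_rot: [-1.574, -1.566, -0.936]
force: [-0.6, -4.7, 5.8]
grip_width: 0.534
gripper_force: 40.0
```

>>> {"method": "apply_moves", "body": {"motion": "0.3 0 0.003 0 0 0 0; 0.3 0 0.006 0 0 0 0; 0.3 0 0.006 0 0 0 0"}}

```text
time_s: 7.67
ee_pos: [0.6417, -0.0012, 0.0655]
tool_rot: [-1.573, -1.566, -0.936]
force: [1.2, -2.8, 5.3]
grip_width: 0.536
gripper_force: 40.0
```

>>> {"method": "apply_moves", "body": {"motion": "0.3 0 0.003 0 0 0 0; 0.3 0 0.006 0 0 0 0; 0.3 0 0.006 0 0 0 0"}}

```text
time_s: 7.92
ee_pos: [0.6417, 0.0005, 0.0655]
tool_rot: [-1.573, -1.566, -0.936]
force: [0.6, -4.5, 4.8]
grip_width: 0.54
gripper_force: 40.0
```

>>> {"method": "apply_moves", "body": {"motion": "0.3 0 0.003 0 0 0 0; 0.3 0 0.005 0 0 0 0; 0.3 0 0.005 0 0 0 0"}}

```text
time_s: 8.17
ee_pos: [0.6417, 0.002, 0.0655]
tool_rot: [-1.573, -1.566, -0.936]
force: [0.7, -4.7, 4.8]
grip_width: 0.536
gripper_force: 40.0
```

>>> {"method": "apply_moves", "body": {"motion": "0.3 0 0.003 0 0 0 0; 0.3 0 0.005 0 0 0 0; 0.3 0 0.005 0 0 0 0"}}

```text
time_s: 8.42
ee_pos: [0.6417, 0.0026, 0.0655]
tool_rot: [-1.575, -1.567, -0.936]
force: [-0.8, -15.0, 6.5]
grip_width: 0.535
gripper_force: 40.0
```

```bash
python3 - <<'E'
from h import *; from rig import *
s=get_state();print(s["ee_pos"],s["force"])
look(camera,.078,.1,-.1,.13)
E
```

```text
[0.64171421 0.0026402  0.06547776] [ -0.80815095 -15.02669969   6.46614172]
top top-face slopes deg x,y [ 0.45 -0.77] mean z 0.0865 n 458 y [-0.0596  0.1177] x [0.6096 0.676 ]
[284. 188.] [640.5  29.3] 178.1 81.8 long axis deg 89.9 732 z 0.0863
side top-face slopes deg x,y [ 0.5  -0.29] mean z 0.0852 n 537 y [-0.0555  0.1184] x [0.6013 0.6776]
[285. 208.] [641.9  31.5] 183.1 87.1 long axis deg 89.4 705 z 0.0851
```

Firm contact at about 15 N, at the expected position. I'll release and back off along the tool axis.

>>> {"method": "apply_moves", "body": {"motion": "0.3 0 0 0 0 0 0; 0.7 0 0 0 0 0 0; 1 0 0 0 0 0 0; 1 0 0 0 0 0 0; 1 0 0 0 0 0 0; 1 0 0 0 0 0 0"}}

```text
time_s: 9.02
ee_pos: [0.6414, 0.0037, 0.0649]
tool_rot: [-1.573, -1.565, -0.935]
force: [-0.2, 0.4, -0.2]
grip_width: 0.847
gripper_force: 0.0
```

>>> {"method": "apply_moves", "body": {"motion": "1 0 -0.06 0.035 0 0 0; 1 0 -0.16 0.1 0 0 0; 1 0 -0.26 0.17 0 0 0; 1 0 -0.33 0.25 -0.05 0 0; 1 0 -0.38 0.35 -0.1 0 0; 1 0 -0.42 0.45 -0.17 0 0; 1 0 -0.44 0.55 -0.25 0 0; 1 0 -0.46 0.65 -0.33 0 0"}}

```text
time_s: 9.68
ee_pos: [0.6413, -0.1359, 0.2621]
tool_rot: [-1.92, -1.911, -0.546]
force: [0.7, 0.0, 0.0]
grip_width: 1.002
gripper_force: 0.0
```

```bash
python3 - <<'E'
from h import *; from rig import *
s=get_state();print(s["time_s"],s["ee_pos"],s["force"],s["grip_width"])
need(s,(.4358,-.1608,.21),target(-30,-7.5))
look(camera,.078,.1,-.1,.13)
E
```

```text
9.6833 [ 0.64134112 -0.13590216  0.26209838] [0.73823758 0.01327834 0.03197513] 1.0016158584660668
shift [-0.689 -0.114 -0.229] rows 5.3 turn [-0.68    0.0511 -0.0738] rows 8.6 tcp [ 0.4346 -0.1702  0.1935]
top top-face slopes deg x,y [0.99 0.17] mean z 0.0854 n 471 y [-0.0595  0.1174] x [0.6149 0.6675]
[282. 188.] [640.4  29.1] 179.0 53.1 long axis deg 87.5 655 z 0.0852
side top-face slopes deg x,y [ 0.45 -0.06] mean z 0.0846 n 539 y [-0.0538  0.12  ] x [0.6164 0.6681]
[283. 210.] [642.4  30.4] 184.6 53.5 long axis deg 88.0 588 z 0.0846
```

>>> {"method": "apply_moves", "body": {"motion": "1 -0.05 0 0.04 -0.08 0.006 -0.009; 1 -0.13 -0.01 0.06 -0.16 0.012 -0.018; 1 -0.22 -0.03 0.06 -0.24 0.018 -0.027; 1 -0.31 -0.05 0.06 -0.32 0.024 -0.036; 1 -0.4 -0.07 0.06 -0.4 0.03 -0.045; 1 -0.5 -0.09 0.05 -0.48 0.036 -0.054; 1 -0.6 -0.11 0.02 -0.56 0.042 -0.063; 1 -0.689 -0.114 0 -0.64 0.048 -0.07"}}

```text
time_s: 10.45
ee_pos: [0.4333, -0.1694, 0.2604]
tool_rot: [2.104, 1.861, -0.481]
force: [-0.2, -0.1, 0.1]
grip_width: 1.0
gripper_force: 0.0
```

>>> {"method": "apply_moves", "body": {"motion": "1 0 0 -0.08 -0.04 0.003 -0.004; 1 0 0 -0.16 -0.04 0.003 -0.004; 1 0 0 -0.23 -0.04 0.003 -0.004; 1 0 0 -0.23 -0.04 0.003 -0.004; 1 0 0 -0.23 -0.04 0.003 -0.004"}}

```text
time_s: 10.87
ee_pos: [0.4344, -0.1685, 0.1908]
tool_rot: [2.075, 1.825, -0.538]
force: [-0.3, -0.1, 0.9]
grip_width: 1.002
gripper_force: 0.0
```

```bash
python3 - <<'E'
from h import *; from rig import *
s=get_state();print(s["time_s"],s["ee_pos"],s["force"],s["grip_width"])
c=camera("wrist");w=cloud(c);f=c["frame"].astype(int)
comp(w,(abs(w[...,2]-.12)<.006)&(f.max(2)-f.min(2)<60),300)
need(s,(.4363,-.2198,.073),target(-30,-7.5))
cv2.imwrite("pics/w2.png",c["frame"][:,:,::-1])
E
```

```text
10.8667 [ 0.43442049 -0.16853081  0.19079159] [-0.28078705 -0.11789128  0.90873296] 1.0016587400026626
[337. 219.] [ 435.4 -226. ] 50.0 40.4 long axis deg 172.7 2517 z 0.1202
shift [ 0.002 -0.202 -0.447] rows 3.5 turn [-0.0132 -0.0012 -0.0011] rows 0.2 tcp [ 0.4351 -0.2292  0.0565]
```

View pics/w2.png

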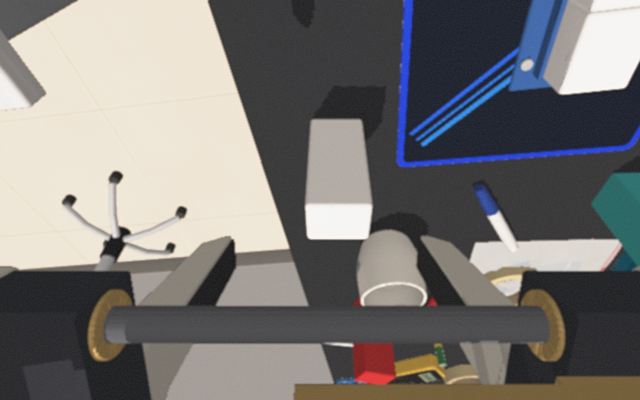

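The white block is centred between the fingers (top at (337,219)), and the mug is well behind it at (390,270). Gripping.

>>> {"method": "apply_moves", "body": {"motion": "1 0.002 -0.03 -0.11 -0.013 0 0; 1 0.002 -0.09 -0.22 -0.013 0 0; 1 0.002 -0.14 -0.32 -0.013 0 0; 1 0.002 -0.18 -0.41 -0.013 0 0; 1 0.002 -0.2 -0.447 -0.013 0 0; 1 0.002 -0.2 -0.447 -0.013 0 0; 0.4 0.002 -0.2 -0.447 -0.013 0 0; 0.3 0.002 -0.2 -0.447 -0.013 0 0", "squeeze": 40}}

```text
time_s: 11.58
ee_pos: [0.4364, -0.2289, 0.0592]
tool_rot: [2.061, 1.808, -0.551]
force: [-0.4, -0.6, -0.4]
grip_width: 0.904
gripper_force: 0.0
```

>>> {"method": "apply_moves", "body": {"motion": "0.3 0 0 0 0 0 0; 0.3 0 0 0 0 0 0; 0.3 0 0 0 0 0 0; 0.3 0 0 0 0 0 0; 0.3 0 0 0 0 0 0; 0.3 0 0 0 0 0 0"}}

```text
time_s: 12.08
ee_pos: [0.4355, -0.2287, 0.0573]
tool_rot: [2.061, 1.81, -0.552]
force: [-0.3, 2.1, 3.1]
grip_width: 0.538
gripper_force: 40.0
```

>>> {"method": "apply_moves", "body": {"motion": "0.3 0 0 0.08 0 0 0; 0.3 0 0 0.2 0 0 0; 0.3 0 0 0.32 0 0 0; 0.3 0 0 0.44 0.06 0 0; 0.3 0 0 0.56 0.13 0 0; 0.3 0 0 0.65 0.2 0 0; 0.3 0 0 0.7 0.27 0 0; 0.3 0 0 0.7 0.33 0 0"}}

```text
time_s: 12.75
ee_pos: [0.4362, -0.2293, 0.2718]
tool_rot: [-2.312, -2.067, 0.067]
force: [0.1, 0.9, -2.9]
grip_width: 0.54
gripper_force: 40.0
```

```bash
python3 - <<'E'
from h import *; from rig import *
s=get_state();print(s["ee_pos"],s["gripper_force"],s["grip_width"],s["force"]);need(s,(.641,-.1471,.22),target(60,-.4))
E
```

```text
[ 0.43621041 -0.22930775  0.27181291] 39.99689519405365 0.539516113911981 [ 0.13117965  0.9411667  -2.9471467 ]
shift [ 0.683  0.329 -0.204] rows 5.6 turn [ 0.6671 -0.0732  0.0409] rows 8.5 tcp [ 0.6411 -0.1306  0.2105]
```

>>> {"method": "apply_moves", "body": {"motion": "0.3 0.08 0.04 0 0.08 -0.009 0.005; 0.3 0.17 0.08 0 0.16 -0.018 0.01; 0.3 0.26 0.12 -0.02 0.24 -0.027 0.015; 0.3 0.35 0.17 -0.05 0.32 -0.036 0.02; 0.3 0.44 0.21 -0.09 0.4 -0.045 0.025; 0.3 0.53 0.25 -0.13 0.48 -0.053 0.03; 0.3 0.61 0.29 -0.17 0.56 -0.062 0.035; 0.3 0.683 0.329 -0.204 0.64 -0.07 0.04"}}

```text
time_s: 13.42
ee_pos: [0.6415, -0.1301, 0.2049]
tool_rot: [-1.627, -1.61, -0.873]
force: [0.5, 0.0, -3.0]
grip_width: 0.534
gripper_force: 40.0
```

>>> {"method": "apply_moves", "body": {"motion": "0.3 0 0 0 0.04 -0.003 0.001; 0.3 0 0 0 0.04 -0.003 0.001; 0.3 0 0 0 0.04 -0.003 0.001"}}

```text
time_s: 13.67
ee_pos: [0.6401, -0.1305, 0.2045]
tool_rot: [-1.586, -1.575, -0.911]
force: [0.7, -0.0, -1.9]
grip_width: 0.534
gripper_force: 40.0
```

```bash
python3 - <<'E'
from h import *; from rig import *
s=get_state();print(s["ee_pos"],s["gripper_force"],s["force"]);need(s,(.641,-.1471,.084),target(60.5,-.4))
look(camera,.215,.25,-.22,-.06)
E
```

```text
[ 0.64008524 -0.13048724  0.20451117] 39.99587059020996 [ 0.67004209 -0.04097297 -1.88709519]
shift [ 0.003 -0.    -0.433] rows 3.1 turn [ 0.0039 -0.0045 -0.0024] rows 0.1 tcp [ 0.6411 -0.1306  0.0746]
top top-face slopes deg x,y [ 0.49 -2.28] mean z 0.2268 n 362 y [-0.1901 -0.0759] x [0.6007 0.6736]
[330. 177.] [ 639.8 -135.2] 118.6 84.7 long axis deg 89.4 669 z 0.2263
side top-face slopes deg x,y [ 0.48 -3.72] mean z 0.2276 n 247 y [-0.174  -0.0694] x [0.5989 0.6761]
[311. 149.] [ 637.1 -133.5] 132.0 87.2 long axis deg 92.7 547 z 0.2269
```

>>> {"method": "apply_moves", "body": {"motion": "0.3 0.003 0 -0.1 0.022 -0.005 -0.002; 0.3 0.003 0 -0.2 0.022 -0.005 -0.002; 0.3 0.003 0 -0.3 0.022 -0.005 -0.002; 0.3 0.003 0 -0.38 0.022 -0.005 -0.002; 0.3 0.003 0 -0.423 0.022 -0.005 -0.002; 0.3 0.003 0 -0.423 0.022 -0.005 -0.002; 0.3 0.003 0 -0.423 0.022 -0.005 -0.002"}}

```text
time_s: 14.35
ee_pos: [0.6415, -0.1302, 0.0806]
tool_rot: [-1.562, -1.557, -0.946]
force: [0.5, 0.3, -1.6]
grip_width: 0.538
gripper_force: 40.0
```

```bash
python3 - <<'E'
from h import *; from rig import *
s=get_state();print(s["ee_pos"],s["gripper_force"],s["force"]);need(s,(.641,-.1471,.084),target(60.5,-.4))
look(camera,.092,.12,-.22,-.06)
E
```

```text
[ 0.64150256 -0.13019729  0.08059549] 39.99594569206238 [ 0.48257361  0.30581685 -1.550665  ]
shift [-0.001 -0.001 -0.02 ] rows 0.1 turn [-0.018   0.0029 -0.0008] rows 0.2 tcp [ 0.6411 -0.1306  0.0746]
top top-face slopes deg x,y [0.4  0.27] mean z 0.1028 n 328 y [-0.1923 -0.0779] x [0.6015 0.6781]
[329. 186.] [ 641.9 -135.4] 115.0 84.7 long axis deg 89.4 565 z 0.1025
side top-face slopes deg x,y [ 0.94 -0.53] mean z 0.1026 n 251 y [-0.1772 -0.0714] x [0.6015 0.6793]
[310. 178.] [ 645.4 -133.5] 126.4 89.3 long axis deg 86.3 479 z 0.1024
```

>>> {"method": "apply_moves", "body": {"motion": "0.3 -0.001 0 -0.015 0 0 0; 0.3 -0.001 0 -0.03 0 0 0; 0.3 -0.001 0 -0.042 0 0 0; 0.3 -0.001 0 -0.05 0 0 0; 0.3 -0.001 0 -0.053 0 0 0; 0.3 -0.001 0 -0.053 0 0 0"}}

```text
time_s: 14.95
ee_pos: [0.6411, -0.13, 0.0653]
tool_rot: [-1.559, -1.556, -0.948]
force: [-6.1, 1.6, 16.4]
grip_width: 0.537
gripper_force: 40.0
```

```bash
python3 - <<'E'
from h import *; from rig import *
s=get_state();print(s["ee_pos"],s["gripper_force"],s["force"])
look(camera,.078,.1,-.22,-.06)
E
```

```text
[ 0.64109576 -0.13004928  0.06528015] 40.01420795917511 [-6.05967246  1.56795219 16.35124314]
top top-face slopes deg x,y [-1.18  0.7 ] mean z 0.0872 n 317 y [-0.1896 -0.0776] x [0.6032 0.6762]
[328. 188.] [ 641.2 -133.9] 112.4 84.7 long axis deg 89.3 524 z 0.087
side top-face slopes deg x,y [-0.26  0.1 ] mean z 0.0863 n 303 y [-0.1839 -0.0692] x [0.6    0.6796]
[310. 181.] [ 641.8 -130.3] 126.2 85.7 long axis deg 88.7 428 z 0.0864
```

>>> {"method": "apply_moves", "body": {"motion": "0.3 0 0.002 0.003 0 0 0; 0.3 0 0.008 0.003 0 0 0; 0.3 0 0.014 0.003 0 0 0; 0.3 0 0.02 0.003 0 0 0; 0.3 0 0.024 0.003 0 0 0; 0.3 0 0.024 0.003 0 0 0"}}

```text
time_s: 15.55
ee_pos: [0.6415, -0.1235, 0.0654]
tool_rot: [-1.562, -1.557, -0.947]
force: [0.1, -5.2, 8.9]
grip_width: 0.537
gripper_force: 40.0
```

>>> {"method": "apply_moves", "body": {"motion": "0.3 0 0.003 0 0 0 0; 0.3 0 0.005 0 0 0 0; 0.3 0 0.005 0 0 0 0"}}

```text
time_s: 15.8
ee_pos: [0.6415, -0.1221, 0.0654]
tool_rot: [-1.562, -1.557, -0.947]
force: [-1.0, -6.9, 9.2]
grip_width: 0.533
gripper_force: 40.0
```

>>> {"method": "apply_moves", "body": {"motion": "0.3 0 0.003 0 0 0 0; 0.3 0 0.004 0 0 0 0; 0.3 0 0.004 0 0 0 0"}}

```text
time_s: 16.05
ee_pos: [0.6415, -0.121, 0.0655]
tool_rot: [-1.562, -1.557, -0.947]
force: [-0.4, -7.3, 9.3]
grip_width: 0.534
gripper_force: 40.0
```

>>> {"method": "apply_moves", "body": {"motion": "0.3 0 0.002 0 0 0 0; 0.3 0 0.004 0 0 0 0; 0.3 0 0.004 0 0 0 0"}}

```text
time_s: 16.3
ee_pos: [0.6415, -0.1198, 0.0655]
tool_rot: [-1.562, -1.557, -0.947]
force: [-0.3, -7.9, 9.6]
grip_width: 0.535
gripper_force: 40.0
```

>>> {"method": "apply_moves", "body": {"motion": "0.3 0 0.002 0 0 0 0; 0.3 0 0.003 0 0 0 0; 0.3 0 0.003 0 0 0 0"}}

```text
time_s: 16.55
ee_pos: [0.6415, -0.1193, 0.0655]
tool_rot: [-1.563, -1.557, -0.947]
force: [-0.1, -11.7, 10.7]
grip_width: 0.536
gripper_force: 40.0
```

>>> {"method": "apply_moves", "body": {"motion": "0.3 0 0.002 0 0 0 0; 0.3 0 0.004 0 0 0 0; 0.3 0 0.004 0 0 0 0; 0.3 0 0.004 0 0 0 0"}}

```text
time_s: 16.88
ee_pos: [0.6415, -0.1192, 0.0655]
tool_rot: [-1.564, -1.558, -0.947]
force: [-2.5, -23.1, 8.9]
grip_width: 0.533
gripper_force: 40.0
```

```bash
python3 - <<'E'
from h import *; from rig import *
s=get_state();print(s["ee_pos"],s["gripper_force"],s["force"])
look(camera,.078,.1,-.22,.13)
E
```

```text
[ 0.64153558 -0.11921497  0.06549668] 40.00240087509155 [ -2.51804079 -23.08506648   8.87636668]
top top-face slopes deg x,y [ 0.41 -0.48] mean z 0.0865 n 812 y [-0.1757  0.1142] x [0.6076 0.6716]
[325. 187.] [ 639.2 -123.3] 115.4 81.7 long axis deg 92.7 533 z 0.0874
[282. 188.] [641.   28.9] 178.8 52.3 long axis deg 87.5 664 z 0.0856
side top-face slopes deg x,y [ 0.24 -0.5 ] mean z 0.0855 n 857 y [-0.1742  0.1175] x [0.6028 0.6726]
[294. 198.] [648.  -29.4] 303.2 85.1 long axis deg 87.2 1031 z 0.0854
```

The course is closed up, with 23 N at a hard stop. Releasing and retreating.

>>> {"method": "apply_moves", "body": {"motion": "0.3 0 0 0 0 0 0; 0.7 0 0 0 0 0 0; 1 0 0 0 0 0 0; 1 0 0 0 0 0 0; 1 0 0 0 0 0 0; 1 0 0 0 0 0 0; 1 0 0 0 0 0 0"}}

```text
time_s: 17.57
ee_pos: [0.6409, -0.1166, 0.0638]
tool_rot: [-1.561, -1.555, -0.945]
force: [-0.1, 0.6, 0.2]
grip_width: 0.914
gripper_force: 0.0
```

>>> {"method": "apply_moves", "body": {"motion": "1 0 -0.06 0.035 0 0 0; 1 0 -0.16 0.1 0 0 0; 1 0 -0.26 0.17 0 0 0; 1 0 -0.33 0.25 -0.05 0 0; 1 0 -0.38 0.35 -0.1 0 0; 1 0 -0.42 0.45 -0.17 0 0; 1 0 -0.44 0.55 -0.25 0 0; 1 0 -0.46 0.7 -0.33 0 0"}}

```text
time_s: 18.23
ee_pos: [0.6403, -0.2556, 0.27]
tool_rot: [-1.908, -1.899, -0.557]
force: [0.6, -0.7, -0.4]
grip_width: 0.997
gripper_force: 0.0
```

>>> {"method": "apply_moves", "body": {"motion": "1 0 0.1 0.12 -0.08 0 0; 1 0 0.2 0.2 -0.16 0 0; 1 0 0.3 0.25 -0.24 0 0; 1 0 0.35 0.25 -0.32 0 0; 1 0 0.35 0.25 -0.333 0 0; 1 0 0.35 0.25 -0.333 0 0"}}

```text
time_s: 18.73
ee_pos: [0.6409, -0.1466, 0.3465]
tool_rot: [-2.199, -2.207, -0.058]
force: [0.7, 0.1, 0.0]
grip_width: 0.999
gripper_force: 0.0
```

```bash
python3 - <<'E'
from h import *; from rig import *
s=get_state();print(s["time_s"],s["ee_pos"],s["force"])
look(camera,.078,.1,-.22,.13)
c=camera("wrist");w=cloud(c);comp(w,(abs(w[...,2]-.087)<.004)&(abs(w[...,0]-.642)<.04),100)
cv2.imwrite("pics/end.png",c["frame"][:,:,::-1])
E
```

```text
18.7333 [ 0.64087293 -0.14662423  0.34649759] [0.71482234 0.14517366 0.04739245]
top top-face slopes deg x,y [ 0.26 -0.08] mean z 0.0858 n 349 y [-0.027   0.1177] x [0.6177 0.668 ]
[278. 188.] [642.6  43.6] 150.0 51.7 long axis deg 88.2 516 z 0.0857
side top-face slopes deg x,y [ 0.44 -0.06] mean z 0.0846 n 808 y [-0.1747  0.1173] x [0.6164 0.667 ]
[292. 201.] [640.9 -27.9] 305.3 54.6 long axis deg 88.8 909 z 0.0845
[325.  98.] [640.8 -68.5] 228.5 50.1 long axis deg 89.8 8370 z 0.0864
```

View pics/end.png

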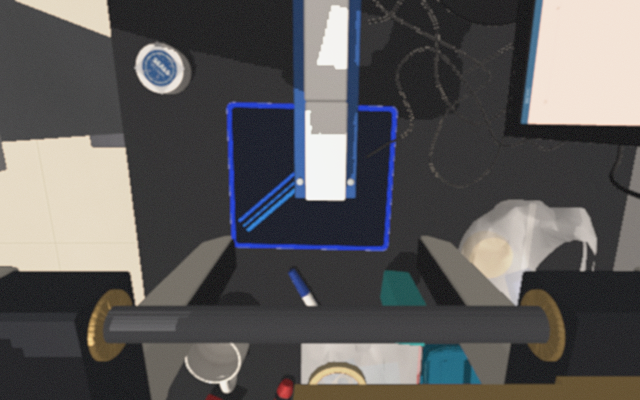

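The course is flush and straight. The joint at row 102 is closed, the outer end at (325,198) is level with the bottom course, and the tin and mug have not moved.

```bash
python3 -c "
from rig import *
print(finish_job())"
```

```text
the job is handed in; nothing more can be done
None
```

I laid both white blocks flat in the second course and pushed them up until the half block was hard against the end plate. Then I let go and handed the job in at about 19 s of the 64 s allowed; no verdict came back.

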